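Open the fittings jar in the bench holder

TASK

The red-capped jar of hydraulic fittings is shut too tight to open standing loose: stand it, still closed, fully down in the yellow square jar holder so that it cannot turn, then unscrew its cap there (anticlockwise seen from above), stop turning at about a quarter turn when the threads have let go, and lift the cap off. Finish while still holding the cap level in the gripper, straight above the open jar and about 2 cm clear of its mouth, with the jar still seated in the holder; do not let go at the end. Leave the blue-capped jar and the other things on the bench where they are.

Things in the scene. Friction and masses are not known exactly. Their poses are not given: they have to be found in the camera images.
- jar_center (a point): Frosted clear plastic jar of brass and steel fittings, upright, loose; square body 68 x 68 mm, 66 mm high (flat shoulder), then a white round neck, mouth 90 mm above the underside; 0.3 to 0.6 kg. Point: on its axis, 33 mm above its underside; z up, x and y square to the sides (it fits the holder in any of four quarter turns).
- jar_mouth (a point): Centre of the jar's mouth (top of its neck), 90 mm above its underside; same axes as the jar. Around it an orange sprung rubber seal, about 4 mm high under the cap and 7 mm when free, pushes the cap upward with about 20 N (10 N when free).
- cap_center (a point): Red round ribbed cap on the jar, 62 mm across, 28 mm high, 60 g, white stripe on top along its +x. Point: on its axis, half-way up (84 mm above the jar's underside when shut); z up. Shut, its lower edge is 4 mm above the jar's shoulder and its x axis within 0.15 rad anticlockwise of the jar's x axis. It is strong enough to carry the jar by.
- cap_edge (a point): Centre of the cap's lower edge, 14 mm below its centre. The cap's two inner thread lugs let go when it is turned anticlockwise (from above) about 1.07 rad from the jar's x axis; the seal then pushes it up by up to 3 mm; past about 2.4 rad they meet a stop. Turning takes up to about 0.6 N m, more than the jar standing loose resists.
- holder_floor (a point): Yellow square jar holder bolted to the bench on a dark steel plate (130 mm along x, 94 mm along y): square socket 72 mm wide inside, its floor 6 mm above the bench, walls up to 30 mm above the bench, with a lip flared outward 45 degrees to 36 mm. This point is the centre of the socket's floor; x and y square to its walls, z up.
- jar: The same jar (without the cap); origin at the centre of its underside.
- cap: The same cap; origin at the centre of its lower edge.
- spare_center (a point): Another such jar, with a blue cap, 68 x 68 mm, 98 mm high: leave it alone. This point is at its centre, 49 mm up.
- wrench: Steel wrench 180 mm long lying flat, handle towards its -x; leave it alone.
- tape: Yellow ring roll, 76 mm across, 25 mm high, lying flat; origin at its underside; leave it alone.
- coupling: Brass coupling standing upright, 30 mm wide, 40 mm high; origin at its underside; leave it alone.
- plug: Red plug standing upright, 32 mm wide, 30 mm high; origin at its underside; leave it alone.
- tray: Blue open tray of fittings, 120 x 160 mm, 40 mm high; origin at its underside; leave it alone.
Mind the look-alikes: they are no part of the job. There is more than one size of the part that bears holder_floor; the job needs the largest. Of the things that look like the cap, the smallest one is meant.

How it is judged:
By the outcome, as a careful person would: the job done as asked, in the order asked, and still so for the second after the job is handed in, while the arm keeps its last pose, push and grip.
It also fails if it takes over 43 s, if anything falls off the work surface, if the arm or the gripper's body presses on something with over 40 N, if the wrist force passes 120 N, or if a joint passes its speed limit or range.

ROBOT

A 6-joint arm with a two-finger parallel gripper is mounted at the origin on the work surface. World frame = base frame: x ahead of the robot, y to its left, z up, the work surface at z = 0. Lengths are in m, angles in rad, forces in N, time in s.
With the tool pointing down it reaches from about 0.25 to 0.775 m from the base axis. Payload 4 kg.
Tool frame: the origin (TCP) lies at the very end of the fingers, on their centre line; the grasp point (between the pads) lies 19 mm behind it (robot.hold_point_z is the distance from the TCP to the grasp point, in m); z points along the fingers, y is the line along which they close (so a half turn about z gives the same grasp; the last joint's range is limited). The gripper opens to 94 mm and grips with 3 to 60 N. Pads are 16 mm wide; open, the fingers measure 119 mm over their backs; the gripper's body (75 mm by 177 mm) begins 78 mm behind the grasp point.
Start: joints at [1.082, 0.087, 1.371, -0, 1.684, -0.103], TCP at [0.207, 0.51, 0.206] pointing down, gripper open.
Joint ranges: [-3.1, 3.1], [-0.76, 2.03], [0.27, 2.55], [-1.08, 4.22], [0.17, 2.65], [-2.57, 2.57]. Speed limits (rad/s): [2.79, 2.79, 3.14, 3.14, 3.14, 3.14].

INTERFACE

Orientations are given as [roll, pitch, yaw] about the fixed x, y, z axes, in that order (R = Rz(yaw) Ry(pitch) Rx(roll)).
In Python, from bench import robot gives the robot as it stands.
- The arm moves only by the tool carry_out, never from a script. Its argument "steps" is a list of rows, each a list of 3 entries, a list of its own where there are three numbers: the shift along the tool's x, y, z in m, then the turn about the tool's z in units of 10 degrees (1.0 is 10 degrees), then the closure, from -1 (fully open) to 1 (shut). In form: [[[tx, ty, tz], roll, jaw], ...]. A call has 1 to 10 rows; each row is the pose to reach, as a shift and turn from the pose commanded when the call began, along the tool's axes at that moment; what a row does not reach only later rows make up. A row lasts 1/8 s, in which the tool goes at most 62.5 mm and 10.7 degrees, less where a joint would pass 70% of its speed; a pose out of reach is approached as far as the arm can. A call with a gripper value outside its range is refused whole. The fingers move at their own pace and stop on an object; the grip force is fixed at half the most. Time passes only in rows, so rows that repeat a pose let the fingers close. It gives the time, the measured TCP pose, the force, the opening and the grip force at its end, in the units of the state.
- robot.get_obs(): the state, without advancing time (a new reading comes with each control period).
- robot.snapshot(name): name is "side" or "top"; returns a dict with "image" (384x512x3 uint8, red, green, blue), "z_map" (384x512 float32, m along the optical axis (not along the pixel's ray), 0 where there is no reading), "mtx" (3x3 intrinsics, pixels), "R" (3x3) and "t" (3): a world point X has camera coordinates R X + t. Camera axes: x right, y down, z forward; pixel columns grow to the right and rows downward; lengths in m; the calibration is good to about 2 mm. A picture is of the moment at which its call begins.
- robot.close_job(): hands the job in; it is judged then, once.
The state is a dict: "time": time; "joint_positions": joint angles; "qvel": joint speeds; "joint_torque": joint torques, N m; "tool_pos": TCP position; "ee_rot": TCP orientation; "wrist_force": force on the tool from outside, world axes, zero at the start; "wrist_torque": the same for the moment, N m; "width": finger opening in m; "finger_force": force on a finger pad.
Only numpy, scipy, OpenCV 4.12 (cv2) and the standard library are available. Lean on these libraries where they do the work, as an engineer would, in place of code of your own. Each camera call takes 0.05 s, during which the arm holds its last target. There are 200 camera calls.

## Working session

There is one attempt and no reset: what is moved stays moved. The work goes in short steps, Python scripts to look and compute and a tool call to move; the robot and the scene stay as the last step left them, time stands still between calls to the robot, and variables do not carry over. Pictures are saved under pics/ and viewed, at most 10 in all, crops included, and the job is handed in when it is done.

Besides the shell and the picture viewer there is one more tool, called as name([rows], argument=value, ...), one row to a line, values as JSON. carry_out: Moves the arm, as the interface text tells. Its arguments: {"type":"object","properties":{"steps":{"type":"array","items":{"type":"array"}}},"required":["steps"]}

```bash
mkdir -p pics; cat > h.py <<'E'
import numpy as np, cv2
from bench import robot
def snap(n,f=None):
    s=robot.snapshot(n)
    if f: cv2.imwrite('pics/'+f, s['image'][:,:,::-1])
    np.savez('%s.npz'%n,**s)
    return s
def load(n): return dict(np.load('%s.npz'%n))
def plane(s,uv,z):
    uv=np.atleast_2d(np.asarray(uv,float)); K,R,t=s['mtx'],s['R'],s['t']
    d=(np.linalg.inv(K)@np.c_[uv,np.ones(len(uv))].T).T@R
    c=-R.T@t
    return c+d*((z-c[2])/d[:,2])[:,None]
def cloud(s):
    h,w=s['z_map'].shape; u,v=np.meshgrid(np.arange(w),np.arange(h))
    p=np.stack([u,v,np.ones_like(u)],-1)@np.linalg.inv(s['mtx']).T*s['z_map'][...,None]
    return (p-s['t'])@s['R']
E
python3 - <<'E'
from h import *
for n in('top','side'):
    s=snap(n,n+'1.png'); print(n,-s['R'].T@s['t'],s['R'][2])
    if n=='top':print((s['z_map']>0).mean())
print(robot.get_obs())
E
```

```text
top [ 4.28848634e-01 -6.16670506e-04  9.86033367e-01] [ 0.14368055 -0.02393651 -0.9893346 ]
0.9957733154296875
side [ 0.38254973 -1.10222303  0.89614325] [ 0.13889372  0.79753367 -0.58706779]
{'time': 0.1, 'joint_positions': array([ 1.08190238e+00,  8.78918502e-02,  1.37209034e+00, -2.81511516e-05,
        1.68359448e+00, -1.03082619e-01]), 'qvel': array([ 0.00154015, -0.00121529, -0.00560016, -0.00031696, -0.00016157,
       -0.00017047]), 'joint_torque': array([ 2.45207120e-03, -3.41252625e+01, -3.03301728e+01,  7.20900251e-02,
        3.03987879e-02, -1.04221060e-04]), 'tool_pos': array([0.20674387, 0.50913396, 0.20442182]), 'ee_rot': array([-3.13961628e+00, -1.76326165e-04,  2.75577801e+00]), 'wrist_force': array([-0.41442263,  0.12370309,  0.9320553 ]), 'wrist_torque': array([-0.00974528,  0.00060048,  0.01122926]), 'finger_force': 0.0, 'width': 0.09374190316629175}
```

View pics/top1.png

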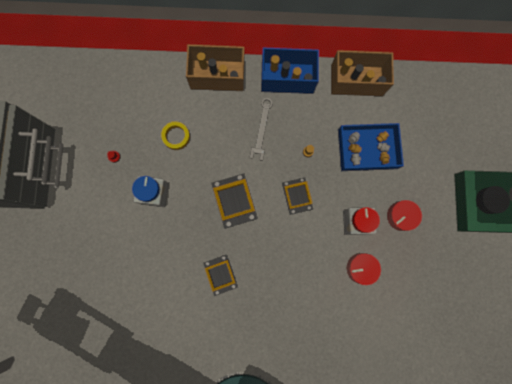

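View pics/side1.png

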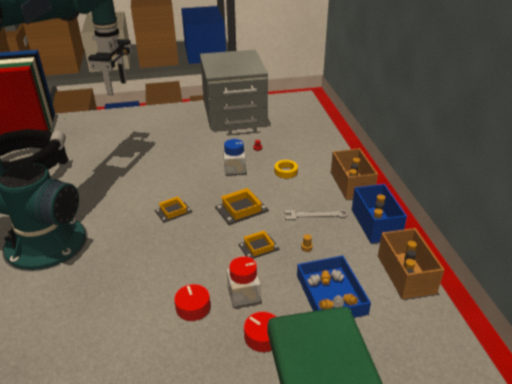

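The top view shows three yellow holders, at (234,200), (298,195) and (220,275); (234,200) is clearly the largest. There are three red discs: (366,220) sits on a white jar, while (406,215) and (365,269) lie on the bench. The blue-capped spare is at (146,189). Next I'll measure these and check them in one crop.

```bash
python3 - <<'E'
from h import *
s=load('top'); P=cloud(s); hsv=cv2.cvtColor(s['image'],cv2.COLOR_RGB2HSV)
H,S,V=cv2.split(hsv)
red=(((H<6)|(H>174))&(S>150)&(V>90)).astype(np.uint8); 
n,l,st,c=cv2.connectedComponentsWithStats(red)
for i in range(1,n):
    if 60<st[i,4]<5000:
        m=l==i; z=np.percentile(P[m][:,2],80)
        k=m&(abs(P[...,2]-z)<.006); 
        cn=max(cv2.findContours(k.astype(np.uint8),0,1)[0],key=cv2.contourArea)
        (x,y),r=cv2.minEnclosingCircle(cn); q=plane(s,[[x,y],[x+r,y]],z)
        print('red',c[i].round(1),'z',z.round(4),'ctr',q[0].round(4),'d',2*np.linalg.norm(q[1]-q[0]))
        hull=cv2.fillPoly(np.zeros_like(red),[cv2.convexHull(cn)],1)
        w=(hull>0)&(S<110)&(V>140)
        if w.sum()>5:
            g=plane(s,np.argwhere(w)[:,::-1],z)[:,:2]; 
            d=g.mean(0)-q[0,:2]; e=np.linalg.svd(g-g.mean(0))[2][0]; e=e*np.sign(e@d); print('  stripe',np.degrees(np.arctan2(e[1],e[0])),w.sum())
yel=((H>12)&(H<32)&(S>140)&(V>90)).astype(np.uint8)
n,l,st,c=cv2.connectedComponentsWithStats(yel)
for i in range(1,n):
    if st[i,4]>150:
        k=l==i; z=np.percentile(P[k][:,2],[50,90])
        cn=max(cv2.findContours(k.astype(np.uint8),0,1)[0],key=cv2.contourArea)
        q=plane(s,cn[:,0],.036)[:,:2].astype(np.float32); r=cv2.minAreaRect(q)
        print('yel',c[i].round(1),z.round(3),r)
# jar shoulder
b=(abs(P[...,2]-.066)<.006)&(S<80)
print('shoulder',b.sum())
n,l,st,c=cv2.connectedComponentsWithStats(b.astype(np.uint8))
for i in range(1,n):
    if st[i,4]>20: print(c[i],st[i])
# white body box
for (x0,y0) in((366,220),(146,189)):
    m=np.zeros_like(b); m[y0-28:y0+28,x0-28:x0+28]=1; 
    m&=(P[...,2]>.055)
    m&=(P[...,2]<.09)
    g=P[m][:,:2].astype(np.float32); print('jar',cv2.minAreaRect(g),m.sum())
a=s['image'][170:300,180:440]; b=cv2.resize(a,None,fx=3,fy=3,interpolation=cv2.INTER_CUBIC); cv2.imwrite('pics/crop1.png',b[:,:,::-1])
for v,u in((200,490),(160,30),(70,215)): print('obst',P[v,u])
E
```

```text
red [112.8 155.8] z 0.0298 ctr [0.657  0.3677 0.0298] d 0.018957105804616996
red [406.2 214.7] z 0.038 ctr [ 0.5164 -0.4157  0.038 ] d 0.08282320062583522
  stripe 130.54429031193683 23
red [366.1 219.9] z 0.0998 ctr [ 0.497  -0.2908  0.0998] d 0.061971465581826896
  stripe 10.202136753656271 17
red [365.3 268.9] z 0.0382 ctr [ 0.3748 -0.3053  0.0382] d 0.08242817203095869
  stripe 99.90813182567788 24
yel [229.8  67.9] [0.005 0.08 ] ((0.9121388792991638, 0.06478297710418701), (0.06489482522010803, 0.07411805540323257), 1.8170284032821655)
yel [345.3  71.4] [0.009 0.08 ] ((0.9159475564956665, -0.2602405548095703), (0.04771474376320839, 0.07250650972127914), 89.673828125)
yel [199.8  71.2] [0.004 0.08 ] ((0.9047558903694153, 0.14222098886966705), (0.07184555381536484, 0.04783792793750763), 89.59794616699219)
yel [370.   74.1] [0.005 0.064] ((0.9037278890609741, -0.3229456841945648), (0.04716569557785988, 0.07453393936157227), 2.2898428440093994)
yel [174.6 134.9] [0.025 0.027] ((0.7132138013839722, 0.2018027901649475), (0.07214806228876114, 0.07181545346975327), 3.0215306282043457)
ye
[... 723 characters left out ...]
3.76785714 130.53571429] [ 42 122   5  18  56]
[ 40.4537037  159.19444444] [ 37 143   8  34 108]
[153.96774194 193.8172043 ] [134 178  30  27 186]
[ 36.57831325 192.60240964] [ 34 180   6  25  83]
[482.54761905 202.83333333] [478 188  18  26  84]
[352.70068027 221.53741497] [349 208  17  27 147]
[372.95238095 231.95238095] [367 229  10   5  21]
jar ((0.49689486622810364, -0.2910730838775635), (0.06710076332092285, 0.06731569021940231), 4.097395420074463) 249
jar ((0.5583845973014832, 0.25265079736709595), (0.06794285774230957, 0.06774315983057022), 85.74942016601562) 257
obst [ 0.55633925 -0.6151396   0.08040832]
obst [0.60406154 0.49311554 0.16908754]
obst [0.90232444 0.10187463 0.03446685]
```

View pics/crop1.png

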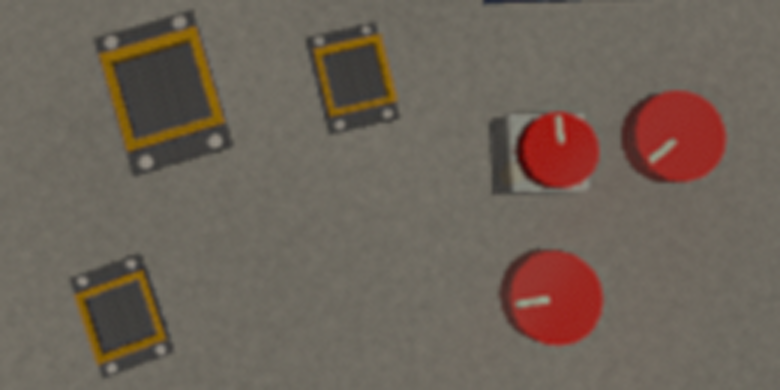

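The crop confirms it. The red disc at (366,220) measures 62 mm across with its top at z=0.0998, on a white jar, so it is the wanted cap. The bench discs at (406,215) and (365,269) are 82 mm look-alikes. Holder (234,200) measures about 89 mm outside at z=0.036, against about 62 mm for the other two, so it is the one for the job.

```bash
cat >> h.py <<'E'
def go(target,yaw_deg):
    "shift & roll (10deg units) from measured pose to target TCP, yaw"
    from scipy.spatial.transform import Rotation as Ro
    o=robot.get_obs(); y=o['ee_rot'][2]
    R=Ro.from_euler('xyz',[np.pi,0,y]).as_matrix()
    d=R.T@(np.array(target)-o['tool_pos']); a=-(yaw_deg-np.degrees(y)); a=(a+180)%360-180
    print('t',round(o['time'],2),'pos',o['tool_pos'].round(4),'rpy',np.degrees(o['ee_rot']).round(2),'F',o['wrist_force'].round(1),'w',o['width'],'| shift',d.round(4),'roll',round(a/10,3))
E
python3 - <<'E'
from h import *
s=load('top');P=cloud(s); H,S,V=cv2.split(cv2.cvtColor(s['image'],cv2.COLOR_RGB2HSV))
# holder inside square: yellow inner contour at z .036 rim & dark floor
yel=((H>12)&(H<32)&(S>140)&(V>70)).astype(np.uint8); sub=np.zeros_like(yel); sub[170:230,205:262]=yel[170:230,205:262]
cs,h=cv2.findContours(sub,cv2.RETR_CCOMP,cv2.CHAIN_APPROX_NONE)
for c,hh in zip(cs,h[0]):
    if len(c)>40:
        for z in(.036,.03,.006): print('inner' if hh[3]>=0 else 'outer',z,cv2.minAreaRect(plane(s,c[:,0],z)[:,:2].astype(np.float32)))
# dark plate
m=np.zeros_like(yel); k=((V<75)|(yel>0)); m[165:238,200:270]=k[165:238,200:270]
n,l,st,c=cv2.connectedComponentsWithStats(m); i=1+st[1:,4].argmax()
cn=max(cv2.findContours((l==i).astype(np.uint8),0,1)[0],key=cv2.contourArea)
print('plate',cv2.minAreaRect(plane(s,cn[:,0],.006)[:,:2].astype(np.float32)))
go([.497,-.291,.16],94)
E
```

```text
outer 0.036 ((0.5454885363578796, 0.03840533271431923), (0.09063848853111267, 0.0882459357380867), 18.426605224609375)
outer 0.03 ((0.5462251901626587, 0.038651786744594574), (0.09121094644069672, 0.0888032466173172), 18.42658233642578)
outer 0.006 ((0.5491717457771301, 0.03963758051395416), (0.09350065141916275, 0.09103255718946457), 18.426589965820312)
inner 0.036 ((0.5435880422592163, 0.03768494725227356), (0.07376837730407715, 0.07418666779994965), 18.08163833618164)
inner 0.03 ((0.5443127155303955, 0.03792683407664299), (0.07423427700996399, 0.07465518265962601), 18.081579208374023)
inner 0.006 ((0.547211229801178, 0.03889443725347519), (0.07609786838293076, 0.07652933895587921), 18.081575393676758)
plate ((0.5447079539299011, 0.038248248398303986), (0.12833616137504578, 0.09127500653266907), 18.33468246459961)
t 0.1 pos [0.2067 0.5091 0.2044] rpy [-1.7989e+02 -1.0000e-02  1.5789e+02] F [-0.4  0.1  0.9] w 0.09374190316629175 | shift [-0.57   -0.6321  0.0444] roll 6.389
```

carry_out([
  [[-0.057, -0.063, 0], 0.8, -1],
  [[-0.12, -0.13, 0], 1.6, -1],
  [[-0.18, -0.2, 0], 2.4, -1],
  [[-0.24, -0.265, 0], 3.2, -1],
  [[-0.3, -0.33, 0], 4, -1],
  [[-0.36, -0.395, 0], 4.8, -1],
  [[-0.42, -0.46, 0.01], 5.6, -1],
  [[-0.48, -0.53, 0.02], 6.4, -1],
  [[-0.53, -0.59, 0.03], 6.4, -1],
  [[-0.57, -0.632, 0.044], 6.4, -1],
])

```text
time: 1.35
tool_pos: [0.421, -0.0789, 0.1868]
ee_rot: [3.141, -0.0, 1.638]
wrist_force: [0.4, 0.8, 0.7]
width: 0.0939
finger_force: 0.0
```

carry_out([
  [[0, 0, 0], 0, -1],
  [[0, 0, 0], 0, -1],
])

```text
time: 1.6
tool_pos: [0.4203, -0.0764, 0.1866]
ee_rot: [-3.14, -0.001, 1.638]
wrist_force: [-0.6, 0.5, -0.4]
width: 0.094
finger_force: 0.0
```

```bash
python3 - <<'E'
from h import *
go([.497,-.291,.07],94.1)
E
```

```text
t 1.6 pos [ 0.4203 -0.0764  0.1866] rpy [-1.7993e+02 -7.0000e-02  9.3860e+01] F [-0.6  0.5 -0.4] w 0.09400278010405434 | shift [-0.2193  0.062   0.1166] roll -0.024
```

carry_out([
  [[-0.055, 0.0155, 0], 0, -1],
  [[-0.11, 0.031, 0], 0, -1],
  [[-0.165, 0.0465, 0], 0, -1],
  [[-0.219, 0.062, 0], 0, -1],
  [[-0.219, 0.062, 0.03], 0, -1],
  [[-0.219, 0.062, 0.03], 0, -1],
  [[-0.219, 0.062, 0.03], 0, -1],
])

```text
time: 2.48
tool_pos: [0.4981, -0.2895, 0.1582]
ee_rot: [3.141, 0.0, 1.641]
wrist_force: [-0.4, -0.4, 0.2]
width: 0.094
finger_force: 0.0
```

```bash
python3 - <<'E'
from h import *
go([.497,-.291,.070],94.1)
E
```

```text
t 2.48 pos [ 0.4981 -0.2895  0.1582] rpy [1.7994e+02 3.0000e-02 9.4050e+01] F [-0.4 -0.4  0.2] w 0.09396292050306769 | shift [-0.0014 -0.0013  0.0882] roll -0.005
```

carry_out([
  [[-0.001, -0.001, 0.03], 0, -1],
  [[-0.001, -0.001, 0.06], 0, -1],
  [[-0.001, -0.001, 0.08], 0, -1],
  [[-0.001, -0.001, 0.086], 0, -1],
  [[-0.001, -0.001, 0.086], 0, -1],
  [[-0.001, -0.001, 0.086], 0, 0],
  [[-0.001, -0.001, 0.086], 0, 1],
  [[-0.001, -0.001, 0.086], 0, 1],
  [[-0.001, -0.001, 0.086], 0, 1],
  [[-0.001, -0.001, 0.086], 0, 1],
])

```text
time: 3.72
tool_pos: [0.4971, -0.2924, 0.0714]
ee_rot: [3.14, 0.0, 1.639]
wrist_force: [1.9, -0.8, 0.8]
width: 0.0616
finger_force: 30.0
```

carry_out([
  [[0, 0, 0], 0, 1],
  [[0, 0, 0], 0, 1],
  [[0, 0, 0], 0, 1],
])

```text
time: 4.1
tool_pos: [0.497, -0.2924, 0.0714]
ee_rot: [3.14, 0.001, 1.639]
wrist_force: [1.7, 0.2, 1.5]
width: 0.062
finger_force: 30.0
```

Gripped, with a width of 62 mm. Next I lift it.

carry_out([
  [[0, 0, -0.01], 0, 1],
  [[0, 0, -0.03], 0, 1],
  [[0, 0, -0.06], 0, 1],
  [[0, 0, -0.085], 0, 1],
  [[0, 0, -0.085], 0, 1],
  [[0, 0, -0.085], 0, 1],
])

```text
time: 4.85
tool_pos: [0.4954, -0.2915, 0.1539]
ee_rot: [-3.138, -0.003, 1.639]
wrist_force: [-0.0, 0.5, -4.3]
width: 0.0616
finger_force: 30.0
```

```bash
python3 - <<'E'
from h import *
go([.545,.0383,.155],94.1+14.2)
E
```

```text
t 4.85 pos [ 0.4954 -0.2915  0.1539] rpy [-1.7981e+02 -1.5000e-01  9.3890e+01] F [-0.   0.5 -4.3] w 0.06164921385792295 | shift [ 0.3257  0.0719 -0.0011] roll -1.441
```

carry_out([
  [[0.03, 0.007, 0], -0.15, 1],
  [[0.07, 0.016, 0], -0.3, 1],
  [[0.115, 0.026, 0], -0.5, 1],
  [[0.16, 0.036, 0], -0.7, 1],
  [[0.205, 0.046, 0], -0.9, 1],
  [[0.25, 0.056, 0], -1.1, 1],
  [[0.285, 0.064, 0], -1.25, 1],
  [[0.31, 0.069, 0], -1.35, 1],
  [[0.322, 0.0715, 0], -1.44, 1],
  [[0.326, 0.072, 0], -1.44, 1],
])

```text
time: 6.1
tool_pos: [0.5456, 0.038, 0.1547]
ee_rot: [-3.139, -0.0, 1.891]
wrist_force: [0.1, -0.5, -4.0]
width: 0.0618
finger_force: 30.0
```

carry_out([
  [[0, 0, 0.025], 0, 1],
  [[0, 0, 0.025], 0, 1],
  [[0, 0, 0.025], 0, 1],
])

```text
time: 6.48
tool_pos: [0.5464, 0.0372, 0.1314]
ee_rot: [3.141, 0.0, 1.889]
wrist_force: [1.0, -0.0, -4.3]
width: 0.062
finger_force: 30.0
```

```bash
python3 - <<'E'
from h import *
go([.545,.0383,.13],94.1+14.2)
for n in('top','side'):
    s=snap(n); im=s['image']; K=s['mtx']
    p=K@(s['R']@np.array([.545,.038,.06])+s['t']); u,v=(p[:2]/p[2]).astype(int)
    c=im[max(0,v-50):v+50,u-66:u+66]; cv2.imwrite(f'pics/{n}2.png',cv2.resize(c,None,fx=5,fy=5,interpolation=cv2.INTER_CUBIC)[:,:,::-1]); print(n,u,v)
E
```

```text
t 6.47 pos [0.5464 0.0372 0.1314] rpy [1.7999e+02 2.0000e-02 1.0823e+02] F [ 1.  -0.  -4.3] w 0.06196258866730488 | shift [ 0.0015 -0.0009  0.0014] roll -0.007
top 233 197
side 240 192
```

View pics/side2.png

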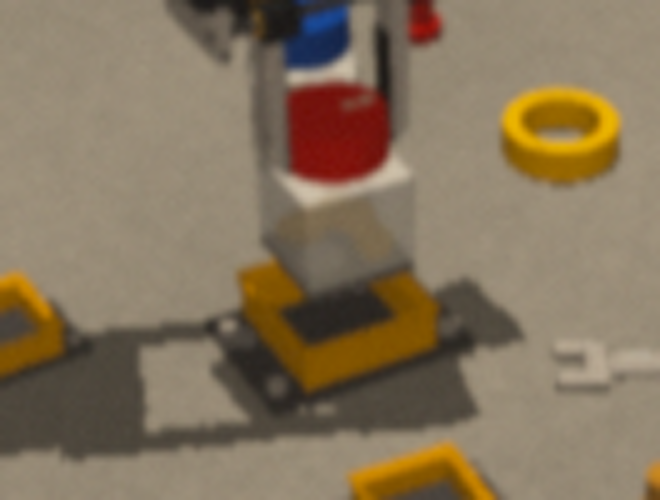

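View pics/top2.png

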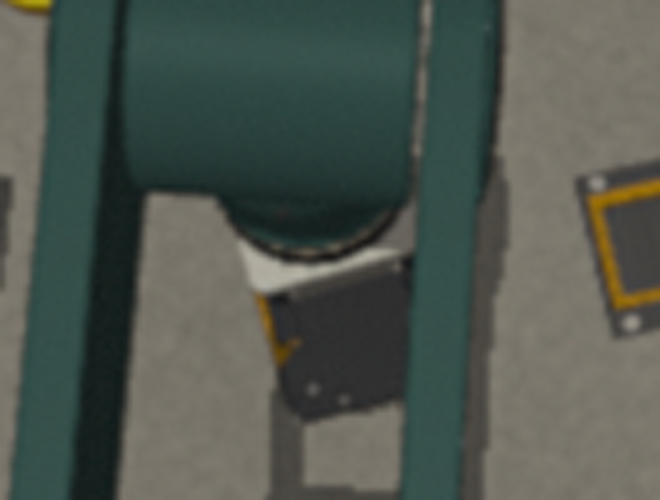

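The jar hangs level over the holder and looks square to it in the side crop: jar body at about (340,230), socket at about (340,310). I'll get the offset from the shoulder and face depths.

```bash
python3 - <<'E'
from h import *
s=load('side');P=cloud(s); X=P.reshape(-1,3); rgb=s['image'].reshape(-1,3)
near=np.hypot(X[:,0]-.545,X[:,1]-.038)<.06
th=np.radians(18.3); A=np.array([[np.cos(th),np.sin(th)],[-np.sin(th),np.cos(th)]])
L=(X[:,:2]-[.545,.0383])@A.T
def face(name,m,ax,c0,tol=.006):
    o=1-ax
    k=m&(abs(L[:,ax]-c0)<tol)&(abs(L[:,o])<.028)
    if k.sum()<8: print(name,'few',k.sum());return
    p=np.polyfit(L[k,o],L[k,ax],1); r=L[k,ax]-np.polyval(p,L[k,o])
    print(name,k.sum(),'off',p[1].round(4),'slope deg',np.degrees(np.arctan(p[0])).round(2),'rms',r.std().round(4))
jar=near&(X[:,2]>.07)&(X[:,2]<.118); hol=near&(X[:,2]>.01)&(X[:,2]<.028)
face('jar -y',jar,1,-.034);face('jar -x',jar,0,-.034);face('jar +x',jar,0,.034)
face('hol -y out',hol,1,-.042,.01);face('hol +y in',hol,1,.036);face('hol -x out',hol,0,-.042,.01);face('hol +x in',hol,0,.036);face('hol -x in',hol,0,-.036)
sh=near&(abs(X[:,2]-.126)<.005)&(rgb.max(1)-rgb.min(1)<60)
if sh.sum()>10:
  print('shoulder',sh.sum(),X[sh,2].mean(),L[sh].min(0),L[sh].max(0))
# body pixels edges: silhouette of everything above holder
k=near&(X[:,2]>.064)&(X[:,2]<.122); print(k.sum(),np.percentile(L[k],[2,98],axis=0))
# direct check: bottom corner pixels & holder, top cam shoulder
t=load('top');Q=cloud(t).reshape(-1,3);M=(Q[:,:2]-[.545,.0383])@A.T
k=(abs(Q[:,2]-.127)<.006)&(np.hypot(*M.T)<.055)&(t['image'].reshape(-1,3).min(1)>110)
print('top shoulder',k.sum(),M[k].min(0),M[k].max(0))
if k.sum()>10:
  g=M[k]; e=[]
  for b in np.linspace(-.03,.03,9):
    kk=abs(g[:,1]-b)<.004
    if kk.sum()>1:e.append((b,g[kk,0].min()))
  e=np.array(e);print(e.round(4).tolist(),np.degrees(np.polyfit(e[:,0],e[:,1],1)[0]))
E
```

```text
jar -y 254 off -0.0348 slope deg -1.12 rms 0.0021
jar -x 113 off -0.0319 slope deg 1.05 rms 0.0011
jar +x few 0
hol -y out 88 off -0.0412 slope deg -0.2 rms 0.0025
hol +y in 32 off 0.0352 slope deg -3.2 rms 0.0023
hol -x out 41 off -0.0407 slope deg -0.57 rms 0.0019
hol +x in 28 off 0.0378 slope deg -0.24 rms 0.0009
hol -x in 37 off -0.0402 slope deg 0.07 rms 0.0008
shoulder 135 0.12530110736347586 [-0.03383346 -0.04003859] [0.03469706 0.02840479]
510 [[-0.03356219 -0.03875178]
 [ 0.03313739  0.02406271]]Traceback (most recent call last):
  File "<stdin>", line 23, in <module>
    return umr_minimum(a, axis, None, out, keepdims, initial, where)
ValueError: zero-size array to reduction operation minimum which has no identity
```

carry_out([
  [[0, -0.0014, 0], -0.11, 1],
  [[0, -0.0014, 0.01], -0.11, 1],
  [[0, -0.0014, 0.018], -0.11, 1],
  [[0, -0.0014, 0.023], -0.11, 1],
  [[0, -0.0014, 0.027], -0.11, 1],
  [[0, -0.0014, 0.03], -0.11, 1],
  [[0, -0.0014, 0.033], -0.11, 1],
  [[0, -0.0014, 0.036], -0.11, 1],
])

```text
time: 7.58
tool_pos: [0.5451, 0.0375, 0.095]
ee_rot: [3.141, 0.0, 1.909]
wrist_force: [-0.2, -0.0, -4.4]
width: 0.0618
finger_force: 30.0
```

carry_out([
  [[0, 0, 0.005], 0, 1],
  [[0, 0, 0.009], 0, 1],
  [[0, 0, 0.013], 0, 1],
  [[0, 0, 0.015], 0, 1],
  [[0, 0, 0.016], 0, 1],
  [[0, 0, 0.017], 0, 1],
])

```text
time: 8.32
tool_pos: [0.5451, 0.0375, 0.0781]
ee_rot: [3.141, 0.0, 1.909]
wrist_force: [0.3, 0.1, -4.8]
width: 0.0618
finger_force: 30.0
```

carry_out([
  [[0, 0, 0.001], 0, 1],
  [[0, 0, 0.001], 0, 1],
  [[0, 0, 0.002], 0, 1],
  [[0, 0, 0.002], 0, 1],
])

```text
time: 8.82
tool_pos: [0.5453, 0.0373, 0.0773]
ee_rot: [3.14, 0.001, 1.909]
wrist_force: [-1.7, -0.2, 2.5]
width: 0.0618
finger_force: 30.0
```

carry_out([
  [[0, 0, 0], -0.3, 1],
  [[0, 0, 0], -0.7, 1],
  [[0, 0, 0], -1.1, 1],
  [[0, 0, 0], -1.5, 1],
  [[0, 0, 0], -1.9, 1],
  [[0, 0, 0], -2.3, 1],
  [[0, 0, 0], -2.7, 1],
  [[0, 0, 0], -3.0, 1],
  [[0, 0, 0], -3.0, 1],
])

```text
time: 9.95
tool_pos: [0.5464, 0.0379, 0.0774]
ee_rot: [3.138, 0.002, 2.432]
wrist_force: [1.4, 0.3, 4.1]
width: 0.0618
finger_force: 30.0
```

```bash
python3 - <<'E'
from h import *
o=robot.get_obs(); print(o['wrist_torque'],o['wrist_force'],o['tool_pos'],np.degrees(o['ee_rot']))
s=snap('side'); im=s['image'][140:225,190:290]; cv2.imwrite('pics/side3.png',cv2.resize(im,None,fx=6,fy=6,interpolation=cv2.INTER_CUBIC)[:,:,::-1])
E
```

```text
[ 0.14286292  0.01492274 -0.10746436] [1.42709356 0.26314773 4.0587068 ] [0.54636223 0.03787965 0.07742618] [1.79815878e+02 1.36499652e-01 1.39355435e+02]
```

View pics/side3.png

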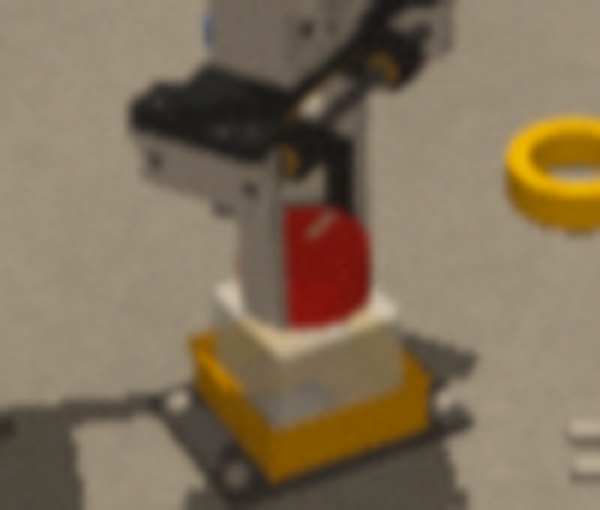

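The jar is fully down in the holder, with its shoulder square to the walls. The stripe at (320,222) has turned with the gripper, so the cap is not slipping. I'll carry on turning.

carry_out([
  [[0, 0, 0], -0.4, 1],
  [[0, 0, 0], -0.9, 1],
  [[0, 0, 0], -1.4, 1],
  [[0, 0, 0], -1.9, 1],
  [[0, 0, 0], -2.4, 1],
  [[0, 0, 0], -2.9, 1],
])

```text
time: 10.75
tool_pos: [0.5465, 0.0374, 0.0777]
ee_rot: [3.141, 0.004, 2.94]
wrist_force: [0.7, 0.7, 4.9]
width: 0.0618
finger_force: 30.0
```

carry_out([
  [[0, 0, 0], -0.5, 1],
  [[0, 0, 0], -1.0, 1],
  [[0, 0, 0], -1.5, 1],
  [[0, 0, 0], -1.9, 1],
  [[0, 0, 0], -1.9, 1],
  [[0, 0, 0], -1.9, 1],
])

```text
time: 11.5
tool_pos: [0.5479, 0.0378, 0.0799]
ee_rot: [-3.141, 0.008, -3.013]
wrist_force: [-0.6, 1.0, 11.4]
width: 0.0618
finger_force: 30.0
```

```bash
python3 - <<'E'
from h import *
o=robot.get_obs(); print(o['wrist_torque'],o['wrist_force'],o['tool_pos'],np.degrees(o['ee_rot']))
s=snap('side'); im=s['image'][140:225,190:290]; cv2.imwrite('pics/side4.png',cv2.resize(im,None,fx=6,fy=6,interpolation=cv2.INTER_CUBIC)[:,:,::-1])
E
```

```text
[0.21590647 0.05734932 0.0476368 ] [-0.6144413   1.02834572 11.4048242 ] [0.54788562 0.0377696  0.07993777] [-179.96191323    0.47247669 -172.60919685]
```

View pics/side4.png

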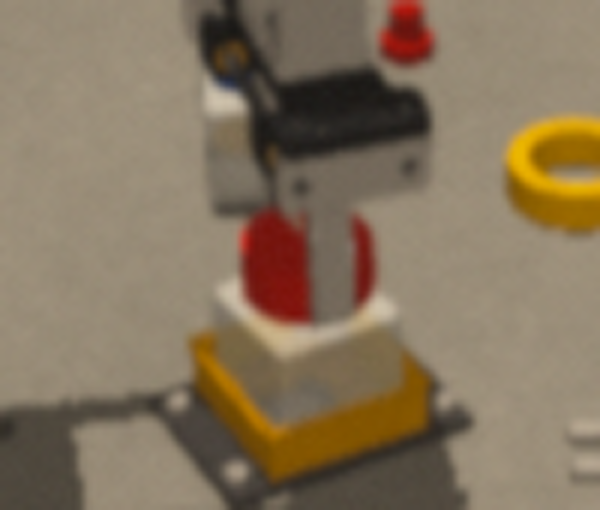

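The threads let go: the tool rose 2.5 mm and the seal now pushes up with 11 N, after a 78° turn, with the jar still seated. Next is the straight lift. The cap edge needs to end 40 mm above its shut height, which puts the TCP at about z 0.117.

carry_out([
  [[0, 0, -0.002], 0, 1],
  [[0, 0, -0.004], 0, 1],
  [[0, 0, -0.006], 0, 1],
  [[0, 0, -0.009], 0, 1],
  [[0, 0, -0.012], 0, 1],
  [[0, 0, -0.012], 0, 1],
])

```text
time: 12.3
tool_pos: [0.5448, 0.0376, 0.088]
ee_rot: [3.141, -0.0, -3.013]
wrist_force: [1.0, 0.6, -0.6]
width: 0.0622
finger_force: 30.0
```

carry_out([
  [[0, 0, -0.006], 0, 1],
  [[0, 0, -0.014], 0, 1],
  [[0, 0, -0.022], 0, 1],
  [[0, 0, -0.027], 0, 1],
  [[0, 0, -0.0295], 0, 1],
  [[0, 0, -0.0295], 0, 1],
  [[0, 0, -0.0295], 0, 1],
  [[0, 0, -0.0295], 0, 1],
])

```text
time: 13.3
tool_pos: [0.5447, 0.0375, 0.1172]
ee_rot: [3.141, -0.001, -3.013]
wrist_force: [-0.6, 0.3, -1.1]
width: 0.062
finger_force: 30.0
```

```bash
python3 - <<'E'
from h import *
go([.545,.0375,.1175],187.4)
s=snap('side'); im=s['image'][130:225,185:290]; cv2.imwrite('pics/side5.png',cv2.resize(im,None,fx=6,fy=6,interpolation=cv2.INTER_CUBIC)[:,:,::-1])
X=cloud(s); H,S,V=cv2.split(cv2.cvtColor(s['image'],cv2.COLOR_RGB2HSV))
k=((H<6)|(H>174))&(S>150)&(np.hypot(X[...,0]-.545,X[...,1]-.0375)<.045); print('cap z',np.percentile(X[k][:,2],[1,50,99]))
from scipy.optimize import least_squares
Q=X[k]; Q=Q[(Q[:,2]<.132)]
f=least_squares(lambda c:np.hypot(Q[:,0]-c[0],Q[:,1]-c[1])-.031,[.545,.0375],loss='soft_l1',f_scale=.001);print('cap axis',f.x)
n=(V>90)&(X[...,2]>.078)&(X[...,2]<.100)&(np.hypot(X[...,0]-.545,X[...,1]-.0375)<.045); Q=X[n];print('neck',n.sum(),Q.max(0),Q.min(0))
f=least_squares(lambda c:np.hypot(Q[:,0]-c[0],Q[:,1]-c[1])-c[2],[.545,.0375,.026],loss='soft_l1',f_scale=.001);print('neck axis,r',f.x)
E
```

```text
t 13.3 pos [0.5447 0.0375 0.1172] rpy [ 1.7999e+02 -3.0000e-02 -1.7261e+02] F [-0.6  0.3 -1.1] w 0.061993861370912146 | shift [-0.0003 -0.     -0.0003] roll -0.001
cap z [0.11583454 0.14144729 0.14742574]
cap axis [0.54462222 0.03726634]
neck 112 [0.57254328 0.0552835  0.09994942] [0.52150599 0.01828782 0.07821961]
neck axis,r [0.54714556 0.04477159 0.02332305]
```

View pics/side5.png

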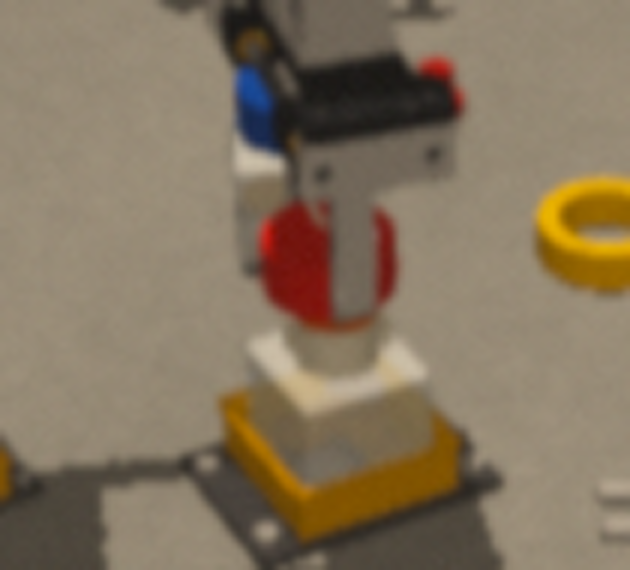

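The cap is held level, its lower edge at about z 0.116 over a mouth at 0.096, so 2 cm clear. The neck at (335,345) is centred under the cap at (330,265), and the jar is still seated. Handing it in.

```bash
python3 -c "
from bench import robot
print(robot.close_job())"
```

```text
the job is handed in; nothing more can be done
None
```

The job is handed in at about 13.4 s: the jar is seated in the large yellow holder, and its red cap was unscrewed by about 78° and is still held level about 2 cm above the open mouth (no verdict was shown).

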